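# Clear the mitre box for the next cut

### The arm

A 7-joint arm with a two-finger parallel gripper is mounted at the origin on a cart in front of the work surface, level with it; the furniture and walls round the work are solid. World frame = base frame: x ahead of the robot, y to its left, z up, the work surface at z = 0. Lengths are in m, angles in rad, forces in N, time in s.
With the tool pointing down it reaches from about 0.425 to 0.925 m from the base axis. Payload 6.8 kg.
Tool frame: the origin (TCP) lies at the very end of the fingers, on their centre line; the grasp point (between the pads) lies 19 mm behind it; z points along the fingers, y is the line along which they close (so a half turn about z gives the same grasp; the last joint's range is limited). The gripper opens to 85 mm and grips with 20 to 120 N. Pads are 22 mm wide; open, the fingers measure 114 mm over their backs; the gripper's body (76 mm by 85 mm) begins 54 mm behind the grasp point. The pads swing forward as they close: fully open they stand 13 mm farther back than shut.
Start: joints at [-1.229, 0.477, 0.022, 1.555, -0.011, 1.109, -0.083], TCP at [0.293, 0.608, 0.207] pointing down, gripper open.
Joint ranges: [-2.96, 2.96], [-0.34, 2.1], [-1.41, 1.46], [0.24, 2.44], [-1.37, 4.51], [0.17, 1.92], [-2.96, 2.96]. Speed limits (rad/s): [2.39, 2.39, 3.14, 3.14, 3.14, 3.14, 3.14].

### API

Orientations are given as a unit quaternion [w, x, y, z].
In Python, from station import bot gives the robot as it stands.
- The arm moves only by the tool apply_moves, never from a script. Its argument "deltas" is a list of rows, each a list of 3 entries, a list of its own where there are three numbers: the closure, from 0 (fully open) to 1 (shut), then the shift along the tool's x, y, z in units of 0.2 m (1.0 is 0.2 m), then the turn about the tool's z in units of 2 pi rad (1.0 is 2 pi rad). A call has 1 to 12 rows; each row is the pose to reach, as a shift and turn from the pose commanded when the call began, along the tool's axes at that moment, turning the shorter way round; what a row does not reach only later rows make up. A row lasts 1/10 s, in which the tool goes at most 50 mm and 8.59 degrees, less where a joint would pass 70% of its speed; a pose out of reach is approached as far as the arm can. A call with a number of a shift or a turn outside -1 to 1 is refused whole. A call with a gripper value outside its range is refused whole. The fingers move at their own pace and stop on an object; "squeeze" is the grip in N (left out, the last holds). Time passes only in rows, so rows that repeat a pose let the fingers close. It gives the time, the measured TCP pose, the force, the opening and the grip force at its end, in the units of the state.
- bot.get_obs(): the state, without advancing time (a new reading comes with each control period).
- bot.read_camera(name): name is "scene" or "top" or "wrist"; returns a dict with "color" (420x560x3 uint8, red, green, blue), "intrinsics" (3x3 intrinsics, pixels), "k1" (the pictures are not rectified: a ray, as slopes to the right and down, at radius r is drawn at 1 + k1 r^2 times it, then the intrinsics apply), "pose" (4x4, takes a point from camera to world coordinates); the wrist camera has in their place "hand_eye" (4x4, takes a point from camera to tool coordinates, whose origin is the TCP and whose axes are the flange's). Camera axes: x right, y down, z forward; pixel columns grow to the right and rows downward; lengths in m; the calibration is good to about 2 mm. A picture is of the moment at which its call begins: read the wrist's pose just before it. There is no depth.
- bot.hand_in(): hands the job in; it is judged then, once.
Trained networks look in a picture, given as the dict that the camera call returned (one of the last four; its "shot" number tells which), for a name from the list of things; names that differ only in an ending like _2 or _b are one class to them, and where a whole thing is asked for, a point or a joint stands for the part that bears it (a point fixed in the world has none). Each returns a list of dicts, best first, with "confidence" (0 to 1); they miss things now and then, are a little off and sometimes report something else, mostly with a low value. They report only what shows in the picture. A call takes as long as a camera call.
- bot.look_for(picture, target): "point" ([x, y, z] in m, in world coordinates, good to about 4 mm: the middle of the surface that is visible of it).
The state is a dict: "t": time; "q": joint angles; "joint_vel": joint speeds; "joint_torque": joint torques, N m; "eef_pos": TCP position; "tool_rot": TCP orientation; "contact_force": force on the tool from outside, world axes, zero at the start; "torque": the same for the moment, N m; "gripper_width": opening from 0.0 (shut) to 1.0 (fully open); "grasp_force": force on a finger pad.
Only numpy, scipy, OpenCV 4.12 (cv2) and the standard library are available. Lean on these libraries where they do the work, as an engineer would, in place of code of your own. Each camera call takes 0.05 s, during which the arm holds its last target. There are 200 camera calls.

### The job

Get the mitre box ready for the next cut: clear the three wooden offcuts out of its channel into the blue scrap box under its near end, and lay the stretcher bar flat in the empty channel, snug along the taller fence and not sticking out at either end. Leave the muller, the jars and the eraser where they are.

Things in the scene. Friction and masses are not known exactly. Their poses are not given: they have to be found in the camera images.
- mitre_box: brown wooden mitre box on a plywood stand, fixed to the table, 240 x 120 mm in plan, its channel raised above the table. Origin: on the table under the middle of the box; x runs along the channel, minus x being the near end over the scrap box, y across it away from the taller fence, z up. The bed of the channel is 94 mm above the table
- channel (a point): middle of the channel bed, axes as the mitre box. The bed is flat, 240 mm long (x -120 to +120), 92 mm wide (y -46 to +46), open at both ends. The fences beside it are 14 mm thick: the taller one, at -y (the right side as the robot sees it), stands 46 mm above the bed, the lower one, at +y, 28 mm. Saw kerfs 2.5 mm wide cross the fences
- scrap_box: blue sheet-metal open box, fixed to the table, 150 x 116 mm, 70 mm high, 4 mm walls. Origin: centre of its underside; sides parallel to the mitre box. The near end of the channel bed overhangs it by 35 to 45 mm, so that what is pushed off that end drops into it
- offcut_block: square-ended pine offcut, 36 x 28 x 18 mm, 10 to 20 g, lying flat in the channel; origin in the middle of the piece, x along its 36 mm side, z up through its 18 mm thickness
- offcut_wedge: pine offcut with one end square and the other mitred at 45 degrees, 46 mm long on one edge and 18 mm on the other, 28 mm wide and 18 mm thick, 10 to 20 g, lying flat in the channel; origin near its middle, at half its thickness, x along its length: its parallel edges are at y -14 mm (from x -22 to +24 mm) and y +14 mm (from x -22 to -4 mm)
- offcut_skew: pine offcut with both ends mitred at 45 degrees the same way (a parallelogram), edges 32 mm long, 28 mm wide, 18 mm thick, 10 to 20 g, lying flat in the channel; origin in its middle, x along its length: its edges are at y -14 mm (from x -30 to +2 mm) and y +14 mm (from x -2 to +30 mm)
- board: white primed painting panel (a plain board), 300 x 240 mm and 9 mm thick, fixed, lying over the heap of paint tubes at the right; origin centre of its underside, x along its 300 mm side; its top is 65 mm above the table; the tubes round it are up to about as high
- stretcher_bar: straight pine stretcher bar, 170 mm long, 28 mm wide, 18 mm thick, 35 to 70 g, one end (+x) mitred at 45 degrees, lying flat on the white panel. Origin: 85 mm from both ends, in the middle of its width and thickness; x along the bar (its -y edge runs from x -85 to +85 mm, its +y edge from -85 to +57 mm), z up
- muller: glass muller with a brown turned handle, 60 mm across, 104 mm high, standing on the far part of the white panel; origin centre of its underside. Leave it alone
- pigment_jar_1: small black pigment jar, 44 mm across, 71 mm high, standing on the far part of the white panel; origin centre of its underside. Leave it alone
- pigment_jar_2: small black pigment jar, 44 mm across, 68 mm high, standing on the far part of the white panel; origin centre of its underside. Leave it alone
- eraser: worn whitish eraser, 22 x 50 x 13 mm, on the table behind the mitre box; origin centre of its underside. Leave it alone

How it is judged:
By the outcome, as a careful person would: the job done as asked, in the order asked, and still so for the second after the job is handed in, with the robot touching nothing.
It also fails if it takes over 72 s, if anything falls off the work surface, if the arm or the gripper's body presses on something with over 40 N, if the wrist force passes 120 N, or if a joint passes its speed limit or range.

## Working session

There is one attempt and no reset: what is moved stays moved. The work goes in short steps, Python scripts to look and compute and a tool call to move; the robot and the scene stay as the last step left them, time stands still between calls to the robot, and variables do not carry over. Pictures are saved under pics/ and viewed, at most 10 in all, crops included, and the job is handed in when it is done.

Besides the shell and the picture viewer there is one more tool, called by a JSON object that holds its "method" and its "body". apply_moves: Moves the arm, as the interface text tells. Its arguments: {"type":"object","properties":{"deltas":{"type":"array","items":{"type":"array"}},"squeeze":{"type":"number"}},"required":["deltas"]}

```bash
mkdir -p pics; ls; cat > h.py <<'E'
import numpy as np, cv2
from station import bot
def save(p,n): cv2.imwrite('pics/'+n,p['color'][:,:,::-1])
E
python3 - <<'E'
from h import *
o=bot.get_obs(); print(o['t'],o['eef_pos'],o['tool_rot'],o['gripper_width'])
for c in ['scene','top']:
    p=bot.read_camera(c); save(p,c+'0.png'); print(c,p['intrinsics'].tolist() if hasattr(p['intrinsics'],'tolist') else p['intrinsics'],p['k1'],np.round(p['pose'],3).tolist())
    for n in ['mitre_box','scrap_box','offcut_block','offcut_wedge','offcut_skew','board','stretcher_bar','muller','pigment_jar_1','eraser']:
        print(n,[(np.round(r['point'],3).tolist(),round(r['confidence'],2)) for r in bot.look_for(p,n)][:3])
E
```

```text
pics
0.0 [0.29321801 0.60726785 0.20612956] [-1.41274214e-04  2.23008785e-01  9.74816005e-01 -9.04650595e-04] 0.9976392921191612
scene [[392.5470291437055, 0.0, 272.406839489153], [0.0, 392.5470291437055, 214.05881540431602], [0.0, 0.0, 1.0]] -0.08853202478240962 [[-0.764, -0.312, 0.565, -0.013], [-0.645, 0.404, -0.649, 0.618], [-0.025, -0.86, -0.51, 0.627], [0.0, 0.0, 0.0, 1.0]]
mitre_box [([0.663, -0.273, 0.111], 0.72), ([0.502, 0.349, 0.095], 0.7)]
scrap_box [([0.374, 0.329, 0.024], 0.75), ([0.662, -0.273, 0.111], 0.35)]
offcut_block [([0.516, 0.343, 0.111], 0.73)]
offcut_wedge [([0.441, 0.338, 0.115], 0.69)]
offcut_skew [([0.571, 0.339, 0.11], 0.65)]
board [([0.518, -0.311, 0.061], 0.89)]
stretcher_bar [([0.495, -0.394, 0.078], 0.58)]
muller [([0.664, -0.275, 0.111], 0.59)]
pigment_jar_1 [([0.66, -0.402, 0.109], 0.75), ([0.663, -0.34, 0.108], 0.51)]
eraser []
top [[398.7581110857332, 0.0, 278.57971149371264], [0.0, 398.7581110857332, 214.18797399937716], [0.0, 0.0, 1.0]] 0.0011497370891490714 [[0.009, -0.997, 0.073, 0.491], [-1.0, -0.008, 0.009, -0.044], [-0.009, -0.073, -0.997, 1.093], [0.0, 0.0, 0.0, 1.0]]
mitre_box [([0.529, 0.349, 0.091], 0.83)]
scrap_box [([0.348, 0.345, 0.01], 0.74)]
offcut_block [([0.522, 0.343, 0.111], 0.75)]
offcut_wedge [([0.449, 0.328, 0.11], 0.66)]
offcut_skew [([0.581, 0.334, 0.107], 0.65)]
board [([0.54, -0.347, 0.067], 0.96)]
stretcher_bar [([0.496, -0.399, 0.084], 0.91)]
muller [([0.666, -0.278, 0.106], 0.82), ([0.705, 0.234, 0.01], 0.43)]
pigment_jar_1 [([0.666, -0.408, 0.134], 0.96)]
eraser [([0.706, 0.235, 0.014], 0.7), ([0.521, 0.344, 0.113], 0.45)]
```

View pics/top0.png

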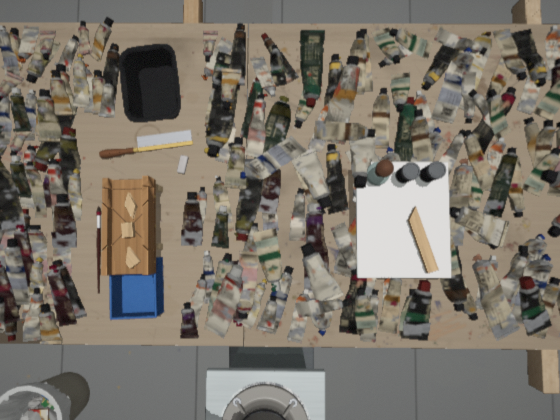

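View pics/scene0.png

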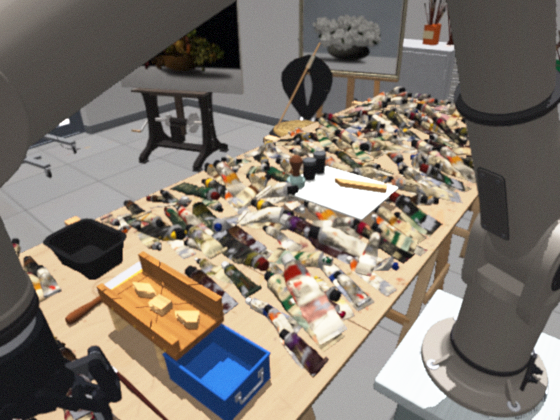

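The top view shows the box at columns 102-157, rows 180-274, with the offcuts at about (130,202), (127,230) and (132,258). The scrap box is below it, and the bar runs from (412,208) to (433,270) on the white panel. The scene view agrees. Next I'll measure the box and bar orientation on an enlarged crop.

```bash
cat >> h.py <<'E'
def pix2world(p,uv,z,T=None):
    "pixels (N,2) -> world points on plane z"
    T=np.array(p['pose']) if T is None else T
    K=np.array(p['intrinsics']); uv=np.atleast_2d(np.array(uv,float))
    d=(uv-K[:2,2])/[K[0,0],K[1,1]]; s=d.copy()
    for _ in range(20): s=d/(1+p['k1']*(s**2).sum(1,keepdims=True))
    r=np.c_[s,np.ones(len(s))]@T[:3,:3].T
    return T[:3,3]+r*((z-T[2,3])/r[:,2:])
def wristT(p,o):
    from scipy.spatial.transform import Rotation as R
    w,x,y,z=o['tool_rot']; T=np.eye(4); T[:3,:3]=R.from_quat([x,y,z,w]).as_matrix(); T[:3,3]=o['eef_pos']
    return T@np.array(p['hand_eye'])
E
python3 - <<'E'
from h import *
p=bot.read_camera('top'); c=p['color'][:,:,::-1]
a=cv2.resize(c[170:325,90:170],None,fx=3.8,fy=3.8,interpolation=cv2.INTER_CUBIC)
b=cv2.resize(c[195:285,395:450],None,fx=6,fy=6,interpolation=cv2.INTER_CUBIC)
im=np.zeros((589,660,3),np.uint8); im[:a.shape[0],:a.shape[1]]=a; im[:540,320:650]=b
cv2.imwrite('pics/crop0.png',im)
hsv=cv2.cvtColor(c,cv2.COLOR_BGR2HSV); m=((hsv[...,1]>60)&(hsv[...,0]<30)).astype(np.uint8)
m[:205]=0;m[:,:403]=0;m[274:]=0;m[:,442:]=0
n,l,s,ce=cv2.connectedComponentsWithStats(m); k=1+s[1:,4].argmax(); ys,xs=np.nonzero(l==k)
r=cv2.minAreaRect(np.c_[xs,ys].astype(np.float32)); bx=cv2.boxPoints(r); print(s[k],r)
print(np.round(pix2world(p,bx,.083),4))
E
```

```text
[408 207  30  66 728] ((420.9362487792969, 239.8229217529297), (65.78684997558594, 11.892818450927734), 70.20112609863281)
[[ 0.5759 -0.3525  0.083 ]
 [ 0.5864 -0.3809  0.083 ]
 [ 0.4311 -0.4341  0.083 ]
 [ 0.4208 -0.406   0.083 ]]
```

View pics/crop0.png

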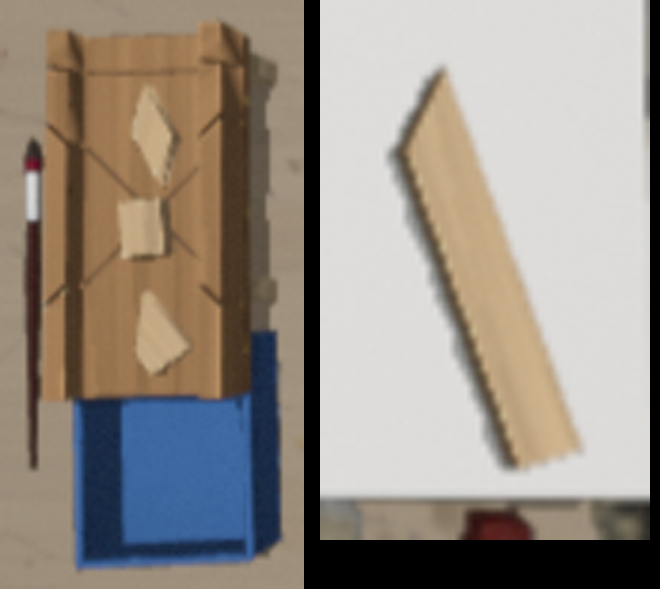

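The box bed runs from about row 180 (far) to row 274 (near). The bar lies mitre end away from the robot. I'll compute a first estimate of the box pose.

```bash
python3 - <<'E'
from h import *
p=bot.read_camera('top')
q=lambda pts,z:np.round(pix2world(p,[[90+a/3.8,170+b/3.8] for a,b in pts],z),4).tolist()
print('bed far/near',q([(140,36),(140,397)],.094))
print('L outer top',q([(47,32),(44,398)],.122))
print('L inner top',q([(69,35),(66,398)],.122))
print('R inner top',q([(203,28),(201,330)],.140)); print('R outer top',q([(222,25),(222,390)],.140))
print('wedge,block,skew',q([(158,335),(143,228),(154,135)],.112))
E
```

```text
bed far/near [[0.6492, 0.3514, 0.094], [0.4103, 0.3427, 0.094]]
L outer top [[0.647, 0.401, 0.122], [0.4113, 0.3933, 0.122]]
L inner top [[0.6451, 0.3866, 0.122], [0.4115, 0.3792, 0.122]]
R inner top [[0.6474, 0.2932, 0.14], [0.4561, 0.288, 0.14]]
R outer top [[0.6494, 0.2811, 0.14], [0.4188, 0.2736, 0.14]]
wedge,block,skew [[0.4516, 0.3255, 0.112], [0.5206, 0.3378, 0.112], [0.5813, 0.3328, 0.112]]
```

{"method": "apply_moves", "body": {"deltas": [[0.7,[-1,-0.2,0],-0.077],[0.7,[-1,-0.2,0],-0.077],[0.7,[-1,-0.2,0],-0.077],[0.7,[-1,-0.2,0],-0.077],[0.7,[-1,-0.2,0],-0.077],[0.7,[-1,-0.2,0],-0.077],[0.7,[-1,-0.2,0],-0.077]]}}

```text
t: 1.9
eef_pos: [0.4548, 0.4861, 0.2071]
tool_rot: [-0.0, -0.018, 1.0, 0.0]
contact_force: [-0.3, 0.5, -0.2]
gripper_width: 0.297
grasp_force: 0.0
```

{"method": "apply_moves", "body": {"deltas": [[0.7,[-0.86,-0.76,0],0],[0.7,[-0.86,-0.76,0],0],[0.7,[-0.86,-0.76,0],0],[0.7,[-0.86,-0.76,0],0],[0.7,[-0.86,-0.76,0],0],[0.7,[-0.86,-0.76,0],0],[0.7,[-0.86,-0.76,0],0]]}}

```text
t: 2.6
eef_pos: [0.6321, 0.3407, 0.2067]
tool_rot: [-0.001, -0.018, 1.0, 0.0]
contact_force: [-0.1, 0.7, 0.2]
gripper_width: 0.303
grasp_force: 0.0
```

```bash
cat >> h.py <<'E'
def world2pix(p,X,T):
    K=np.array(p['intrinsics']); c=(np.atleast_2d(X)-T[:3,3])@T[:3,:3]; s=c[:,:2]/c[:,2:]
    s=s*(1+p['k1']*(s**2).sum(1,keepdims=True)); return s*[K[0,0],K[1,1]]+K[:2,2]
def boxpts(pose,P):
    x,y,a=pose; P=np.array(P,float); c,s=np.cos(a),np.sin(a)
    return np.c_[x+c*P[:,0]-s*P[:,1], y+s*P[:,0]+c*P[:,1], P[:,2]]
E
python3 - <<'E'
from h import *
o=bot.get_obs(); p=bot.read_camera('wrist'); T=wristT(p,o); im=p['color'][:,:,::-1].copy()
print(o['t'],o['eef_pos'],o['tool_rot'])
B=(.530,.337,.033)
for y,z,c in [(-46,94,(0,0,255)),(46,94,(0,0,255)),(-46,140,(0,255,0)),(-60,140,(0,255,0)),(46,122,(255,0,0)),(60,122,(255,0,0))]:
    w=np.round(world2pix(p,boxpts(B,np.array([[x,y,z] for x in np.linspace(-120,120,60)])/1000),T)).astype(int)
    for u,v in w: cv2.circle(im,(int(u),int(v)),1,c,-1)
cv2.imwrite('pics/w1.png',im)
E
```

```text
2.6 [0.63213559 0.34069137 0.20674588] [-5.51231308e-04 -1.77612209e-02  9.99841996e-01  4.66344196e-04]
```

View pics/w1.png

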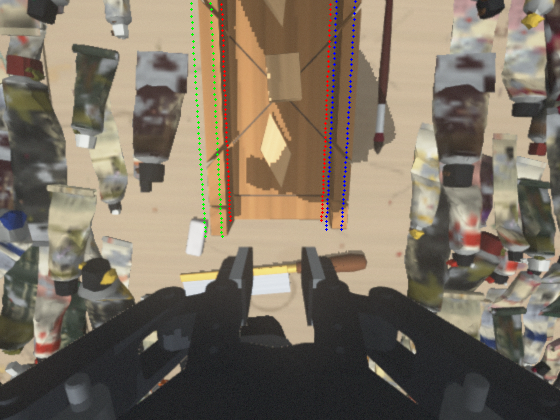

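The overlay matches the box to a few mm. The far offcut's tip is at row 186, about 30 mm from the bed end at row 219, so I'll shift 10 mm outward before descending.

{"method": "apply_moves", "body": {"deltas": [[0.7,[-0.05,0,0.1],0],[0.7,[-0.05,0,0.25],0],[0.7,[-0.05,0,0.4],0],[0.7,[-0.05,0,0.48],0],[0.7,[-0.05,0,0.53],0],[0.7,[-0.05,0,0.53],0],[0.7,[-0.05,0,0.53],0]]}}

```text
t: 3.35
eef_pos: [0.6437, 0.3402, 0.1024]
tool_rot: [0.001, -0.017, 1.0, 0.001]
contact_force: [0.8, -0.2, 0.5]
gripper_width: 0.3
grasp_force: 0.0
```

{"method": "apply_moves", "body": {"deltas": [[0.7,[0.05,0,0.01],0],[0.7,[0.12,0,0.01],0],[0.7,[0.19,0,0.01],0],[0.7,[0.26,0,0.01],0],[0.7,[0.33,0,0.01],0],[0.7,[0.4,0,0.01],0],[0.7,[0.47,0,0.01],0],[0.7,[0.54,0,0.01],0],[0.7,[0.6,0,0.01],0],[0.7,[0.66,0,0.01],0],[0.7,[0.72,0,0.01],0],[0.7,[0.72,0,0.01],0]]}}

```text
t: 4.55
eef_pos: [0.4975, 0.3346, 0.0992]
tool_rot: [-0.0, -0.018, 1.0, 0.0]
contact_force: [0.3, -0.9, -0.1]
gripper_width: 0.297
grasp_force: 0.0
```

```bash
python3 - <<'E'
from h import *
a=bot.read_camera('wrist'); save(a,'w2.png')
b=bot.read_camera('top')['color'][170:325,90:170,::-1]; c=bot.read_camera('scene')['color'][:,:,::-1]
im=np.zeros((420,780,3),np.uint8); im[:,:560]=a['color'][:,:,::-1]; im[:403,570:778]=cv2.resize(b,(208,403)); cv2.imwrite('pics/m2.png',im)
E
```

```text
(no output)
```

View pics/m2.png

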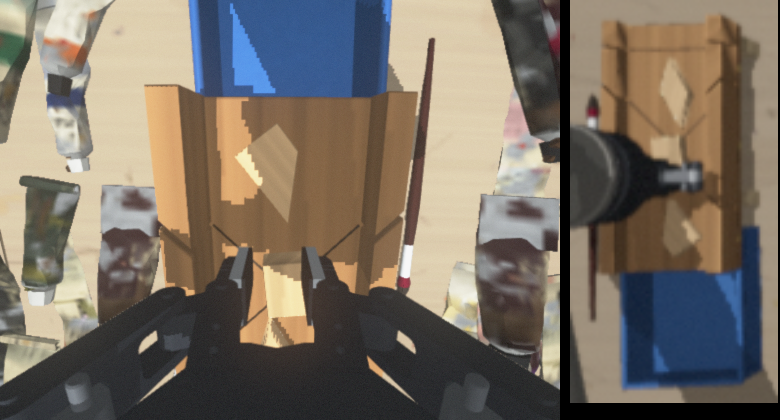

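The fingers passed over the pieces: with the gripper part open the tips stand back, and none of the offcuts moved. I'll lower in the gap between block and wedge and feel for the bed.

{"method": "apply_moves", "body": {"deltas": [[0.7,[0.04,0,0],0],[0.7,[0.04,0,0],0],[0.7,[0.04,0,0.01],0],[0.7,[0.04,0,0.02],0],[0.7,[0.04,0,0.03],0],[0.7,[0.04,0,0.03],0]]}}

```text
t: 5.3
eef_pos: [0.4912, 0.3338, 0.0926]
tool_rot: [-0.0, -0.017, 1.0, -0.0]
contact_force: [-0.4, -0.3, 0.4]
gripper_width: 0.297
grasp_force: 0.0
```

{"method": "apply_moves", "body": {"deltas": [[0.7,[0,0,0.01],0],[0.7,[0,0,0.02],0],[0.7,[0,0,0.03],0],[0.7,[0,0,0.03],0]]}}

```text
t: 5.7
eef_pos: [0.4911, 0.3338, 0.0867]
tool_rot: [-0.0, -0.017, 1.0, -0.0]
contact_force: [0.3, 0.0, -0.3]
gripper_width: 0.301
grasp_force: 0.0
```

{"method": "apply_moves", "body": {"deltas": [[0.7,[0,0,0.01],0],[0.7,[0,0,0.02],0],[0.7,[0,0,0.03],0],[0.7,[0,0,0.03],0]]}}

```text
t: 6.1
eef_pos: [0.4911, 0.3338, 0.0807]
tool_rot: [-0.0, -0.017, 1.0, -0.0]
contact_force: [-1.0, 0.0, -0.5]
gripper_width: 0.3
grasp_force: 0.0
```

```bash
python3 - <<'E'
from h import *
o=bot.get_obs();print(o['contact_force'],o['eef_pos'])
c=bot.read_camera('scene')['color'][210:420,60:300,::-1]; cv2.imwrite('pics/s3.png',cv2.resize(c,None,fx=2.8,fy=2.8,interpolation=cv2.INTER_CUBIC))
E
```

```text
[-1.00560873  0.0214162  -0.47595348] [0.49113013 0.33384191 0.0807234 ]
```

View pics/s3.png

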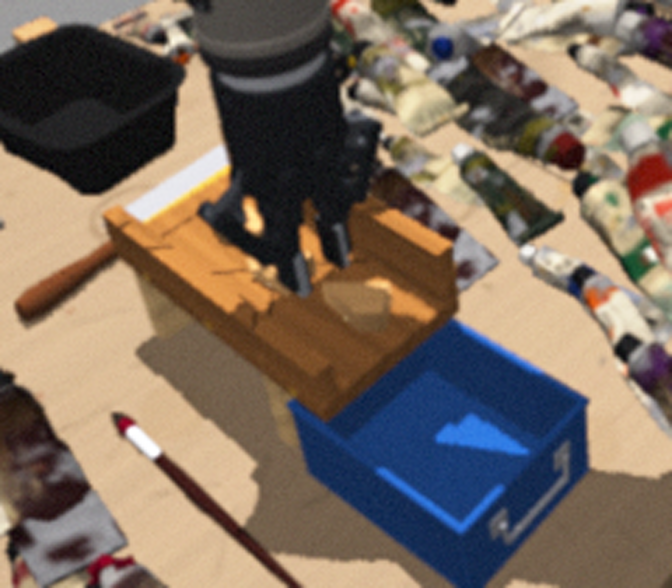

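{"method": "apply_moves", "body": {"deltas": [[0.7,[0.04,0,0.005],0],[0.7,[0.08,0,0.005],0],[0.7,[0.12,0,0.005],0],[0.7,[0.17,0,0.005],0],[0.7,[0.22,0,0.005],0],[0.7,[0.27,0,0.005],0],[0.7,[0.32,0,0.005],0],[0.7,[0.37,0,0.005],0],[0.7,[0.42,0,0.005],0],[0.7,[0.45,0,0.005],0],[0.7,[0.45,0,0],0]]}}

```text
t: 7.25
eef_pos: [0.4003, 0.3309, 0.081]
tool_rot: [-0.0, -0.018, 1.0, -0.0]
contact_force: [0.8, 0.5, 0.3]
gripper_width: 0.304
grasp_force: 0.0
```

```bash
cat >> h.py <<'E'
def lk(names=('offcut_block','offcut_wedge','offcut_skew'),cams=('top','scene')):
    for c in cams:
        o=bot.get_obs(); p=bot.read_camera(c)
        for n in names: print(c,n,[(np.round(r['point'],3).tolist(),round(r['confidence'],2)) for r in bot.look_for(p,n)][:2])
E
python3 -c "
from h import *
lk()"
```

```text
top offcut_block [([0.521, 0.342, 0.112], 0.74)]
top offcut_wedge [([0.394, 0.308, 0.04], 0.38)]
top offcut_skew [([0.579, 0.332, 0.107], 0.73), ([0.666, -0.35, 0.134], 0.52)]
scene offcut_block [([0.515, 0.349, 0.11], 0.77)]
scene offcut_wedge []
scene offcut_skew [([0.574, 0.339, 0.107], 0.71)]
```

{"method": "apply_moves", "body": {"deltas": [[0.7,[0,0,-0.2],0],[0.7,[-0.2,0.01,-0.25],0],[0.7,[-0.4,0.01,-0.25],0],[0.7,[-0.6,0.01,-0.25],0],[0.7,[-0.8,0.01,-0.25],0],[0.7,[-1,0.01,-0.25],0],[0.7,[-1,0.01,-0.25],0]]}}

```text
t: 8.35
eef_pos: [0.6068, 0.3374, 0.1306]
tool_rot: [0.002, -0.014, 1.0, -0.001]
contact_force: [0.1, 0.0, -0.1]
gripper_width: 0.295
grasp_force: 0.0
```

{"method": "apply_moves", "body": {"deltas": [[0.7,[-0.23,0,0],0],[0.7,[-0.23,0,0],0],[0.7,[-0.23,0,0.1],0],[0.7,[-0.23,0,0.18],0],[0.7,[-0.23,0,0.23],0],[0.7,[-0.23,0,0.25],0],[0.7,[-0.23,0,0.25],0]]}}

```text
t: 9.05
eef_pos: [0.6466, 0.3413, 0.0805]
tool_rot: [-0.001, -0.017, 1.0, -0.0]
contact_force: [1.6, 0.4, -0.2]
gripper_width: 0.306
grasp_force: 0.0
```

{"method": "apply_moves", "body": {"deltas": [[0.7,[0.07,0,0],0],[0.7,[0.14,0,0],0],[0.7,[0.21,0,0],0],[0.7,[0.28,0,0],0],[0.7,[0.35,0,0],0],[0.7,[0.42,0,0],0],[0.7,[0.49,0,0],0],[0.7,[0.56,0,0],0],[0.7,[0.63,0,0],0],[0.7,[0.7,0,0],0],[0.7,[0.77,0,0],0],[0.7,[0.84,0,0],0]]}}

```text
t: 10.25
eef_pos: [0.4786, 0.3358, 0.0816]
tool_rot: [0.0, -0.017, 1.0, 0.0]
contact_force: [-0.2, 0.3, -0.2]
gripper_width: 0.296
grasp_force: 0.1
```

{"method": "apply_moves", "body": {"deltas": [[0.7,[0.07,0,0],0],[0.7,[0.14,0,0],0],[0.7,[0.21,0,0],0],[0.7,[0.28,0,0],0],[0.7,[0.35,0,0],0],[0.7,[0.4,0,0],0],[0.7,[0.42,0,0],0],[0.7,[0.42,0,0],0],[0.7,[0.42,0,-0.2],0],[0.7,[0.42,0,-0.4],0],[0.7,[0.42,0,-0.6],0],[0.7,[0.42,0,-0.6],0]]}}

```text
t: 11.45
eef_pos: [0.3988, 0.3353, 0.2068]
tool_rot: [0.004, -0.016, 1.0, 0.004]
contact_force: [0.4, 0.7, 0.0]
gripper_width: 0.301
grasp_force: 0.0
```

```bash
python3 - <<'E'
from h import *
lk()
b=bot.read_camera('top')['color'][170:325,90:170,::-1];c=bot.read_camera('scene')['color'][210:420,60:300,::-1]
im=np.zeros((480,800,3),np.uint8); im[:465,:240]=cv2.resize(b,(240,465),interpolation=cv2.INTER_CUBIC); im[:472,250:790]=cv2.resize(c,(540,472),interpolation=cv2.INTER_CUBIC); cv2.imwrite('pics/m4.png',im)
E
```

```text
top offcut_block [([0.366, 0.369, 0.026], 0.7), ([0.573, 0.335, 0.108], 0.69)]
top offcut_wedge [([0.386, 0.311, 0.033], 0.62)]
top offcut_skew [([0.57, 0.33, 0.108], 0.7)]
scene offcut_block []
scene offcut_wedge [([0.382, 0.324, 0.033], 0.72), ([0.495, -0.392, 0.076], 0.66)]
scene offcut_skew [([0.562, 0.343, 0.106], 0.6), ([0.663, -0.275, 0.11], 0.26)]
```

View pics/m4.png

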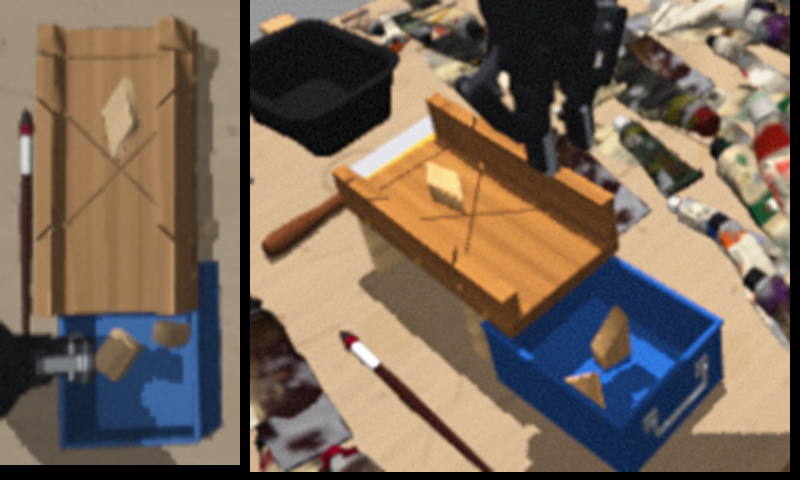

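Block and wedge are in the scrap box. The skew slipped between the fingers and stays at about (0.57, 0.332). I'll push it with the fingers nearly shut.

{"method": "apply_moves", "body": {"deltas": [[0.9,[-0.25,0,0],0],[0.9,[-0.5,-0.02,0],0],[0.9,[-0.75,-0.04,0],0],[0.9,[-1,-0.05,0],0],[0.9,[-1,-0.05,0],0]]}}

```text
t: 12.45
eef_pos: [0.6018, 0.3263, 0.1994]
tool_rot: [0.001, -0.014, 1.0, -0.001]
contact_force: [-0.6, -0.4, -0.8]
gripper_width: 0.1
grasp_force: 0.0
```

{"method": "apply_moves", "body": {"deltas": [[0.9,[-0.17,0,0],0],[0.9,[-0.17,0,0.2],0],[0.9,[-0.17,0,0.4],0],[0.9,[-0.17,0,0.5],0],[0.9,[-0.17,0,0.54],0],[0.9,[-0.17,0,0.56],0],[0.9,[-0.17,0,0.56],0]]}}

```text
t: 13.15
eef_pos: [0.6299, 0.331, 0.0897]
tool_rot: [0.0, -0.017, 1.0, 0.0]
contact_force: [-0.2, 0.4, 0.8]
gripper_width: 0.102
grasp_force: 0.0
```

{"method": "apply_moves", "body": {"deltas": [[0.9,[0,0.01,0.01],0],[0.9,[0,0.01,0.02],0],[0.9,[0,0.01,0.02],0]]}}

```text
t: 13.45
eef_pos: [0.6296, 0.3331, 0.0857]
tool_rot: [0.0, -0.017, 1.0, 0.0]
contact_force: [-0.6, -0.3, 0.5]
gripper_width: 0.098
grasp_force: 0.0
```

{"method": "apply_moves", "body": {"deltas": [[0.9,[0.07,0,0],0],[0.9,[0.14,0,0],0],[0.9,[0.21,0,0],0],[0.9,[0.28,0,0],0],[0.9,[0.35,0,0],0],[0.9,[0.42,0,0],0],[0.9,[0.49,0,0],0],[0.9,[0.56,0,0],0],[0.9,[0.63,0,0],0],[0.9,[0.7,0,0],0],[0.9,[0.77,0,0],0],[0.9,[0.84,0,0],0]]}}

```text
t: 14.65
eef_pos: [0.4606, 0.327, 0.0852]
tool_rot: [0.0, -0.017, 1.0, 0.0]
contact_force: [1.1, 0.1, 1.1]
gripper_width: 0.101
grasp_force: 0.4
```

{"method": "apply_moves", "body": {"deltas": [[0.9,[0.07,0,0],0],[0.9,[0.14,0,0],0],[0.9,[0.21,0,0],0],[0.9,[0.28,0,0],0],[0.9,[0.32,0,0],0],[0.9,[0.32,0,0],0],[0.9,[0.32,0,-0.2],0],[0.9,[0.32,0,-0.4],0],[0.9,[0.32,0,-0.7],0],[0.9,[0.32,0,-0.8],0]]}}

```text
t: 15.65
eef_pos: [0.3992, 0.3255, 0.249]
tool_rot: [0.002, -0.017, 1.0, 0.002]
contact_force: [0.7, -0.1, 0.0]
gripper_width: 0.099
grasp_force: 0.0
```

```bash
python3 - <<'E'
from h import *
lk()
o=bot.get_obs(); p=bot.read_camera('wrist'); w=p['color'][:,:,::-1].copy(); np.savez('w5.npz',T=wristT(p,o))
b=bot.read_camera('top')['color'][170:325,90:170,::-1]
im=np.zeros((420,780,3),np.uint8); im[:,:560]=w; im[:403,570:778]=cv2.resize(b,(208,403)); cv2.imwrite('pics/m5.png',im)
E
```

```text
top offcut_block [([0.363, 0.37, 0.021], 0.59)]
top offcut_wedge [([0.39, 0.311, 0.036], 0.67)]
top offcut_skew [([0.394, 0.364, 0.034], 0.45)]
scene offcut_block [([0.367, 0.364, 0.027], 0.69), ([0.384, 0.364, 0.035], 0.3)]
scene offcut_wedge [([0.38, 0.32, 0.03], 0.84)]
scene offcut_skew [([0.383, 0.367, 0.034], 0.66)]
```

View pics/m5.png

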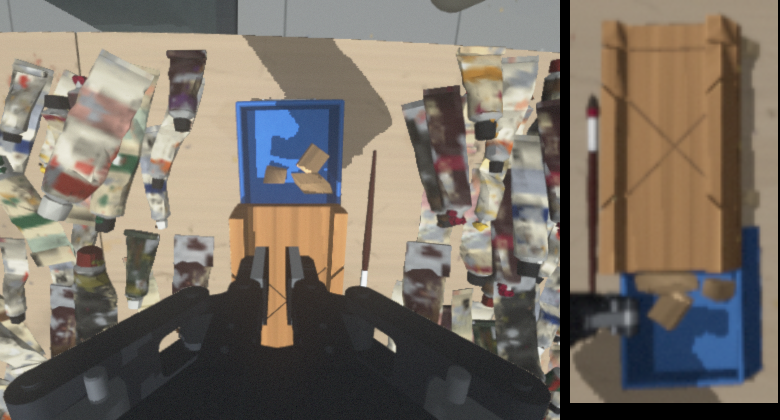

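All three offcuts are in the scrap box and the channel is clear. Next is the bar.

{"method": "apply_moves", "body": {"deltas": [[0.4,[-0.2,-0.1,0],0],[0.4,[-0.36,-0.3,0],0],[0.4,[-0.36,-0.55,0],0],[0.4,[-0.36,-0.8,0],0],[0.4,[-0.36,-1,0],0],[0.4,[-0.36,-1,0],0]]}}

```text
t: 16.75
eef_pos: [0.4765, 0.1205, 0.2446]
tool_rot: [-0.0, -0.012, 1.0, -0.001]
contact_force: [0.5, 0.2, 0.2]
gripper_width: 0.598
grasp_force: 0.0
```

{"method": "apply_moves", "body": {"deltas": [[0.4,[0,-0.25,0],0],[0.4,[0,-0.5,0],0],[0.4,[0,-0.75,0],0],[0.4,[0,-1,0],0],[0.4,[0,-1,0],0],[0.4,[0,-1,0],0]]}}

```text
t: 17.35
eef_pos: [0.4831, -0.0729, 0.2447]
tool_rot: [-0.0, -0.016, 1.0, 0.0]
contact_force: [0.7, 1.0, -0.2]
gripper_width: 0.601
grasp_force: 0.0
```

{"method": "apply_moves", "body": {"deltas": [[0.4,[0,-0.25,0],0],[0.4,[0,-0.5,0],0],[0.4,[0,-0.75,0],-0.01],[0.4,[0,-1,0],-0.03],[0.4,[0,-1,0],-0.047],[0.4,[0,-1,0],-0.047],[0.4,[0,-1,0],-0.047],[0.4,[0,-1,0],-0.047]]}}

```text
t: 18.15
eef_pos: [0.4908, -0.2699, 0.2448]
tool_rot: [-0.0, -0.165, 0.986, 0.001]
contact_force: [-0.3, -0.1, 0.7]
gripper_width: 0.599
grasp_force: 0.0
```

```bash
python3 - <<'E'
from h import *
o=bot.get_obs(); p=bot.read_camera('wrist'); T=wristT(p,o); c=p['color'][:,:,::-1].copy(); print(o['t'],o['eef_pos'],o['tool_rot'],o['q'])
print(bot.look_for(p,'stretcher_bar')[:1])
hsv=cv2.cvtColor(c,cv2.COLOR_BGR2HSV); m=((hsv[...,1]>70)&(hsv[...,0]<30)&(hsv[...,2]>110)).astype(np.uint8)
n,l,s,ce=cv2.connectedComponentsWithStats(m)
for k in (1+np.argsort(-s[1:,4]))[:4]:
    ys,xs=np.nonzero(l==k); r=cv2.minAreaRect(np.c_[xs,ys].astype(np.float32)); bx=cv2.boxPoints(r)
    print(s[k].tolist(),np.round(pix2world(p,bx,.083,T)[:,:2],4).tolist())
cv2.imwrite('pics/w6.png',c)
E
```

```text
18.15 [ 0.49075999 -0.26992971  0.24480022] [-4.56035414e-05 -1.64684673e-01  9.86346111e-01  5.53637805e-04] [ 0.02465068  0.26420486  0.44885235  1.81369793 -0.12891257  1.09296153
  2.42114612]
[{'point': [0.4879, -0.3972, 0.0814], 'confidence': 0.8}]
[148, 86, 37, 149, 3379] [[0.4271, -0.4342], [0.4159, -0.4086], [0.5701, -0.3527], [0.5836, -0.3816]]
[259, 15, 39, 31, 393] [[0.3409, -0.3431], [0.3164, -0.3385], [0.3196, -0.3032], [0.3444, -0.3072]]
[0, 258, 17, 20, 190] [[0.7082, -0.5821], [0.6842, -0.5735], [0.6894, -0.5511], [0.7136, -0.5594]]
[437, 113, 14, 16, 135] [[0.3645, -0.1285], [0.3508, -0.1325], [0.3478, -0.1174], [0.3616, -0.1131]]
```

View pics/w6.png

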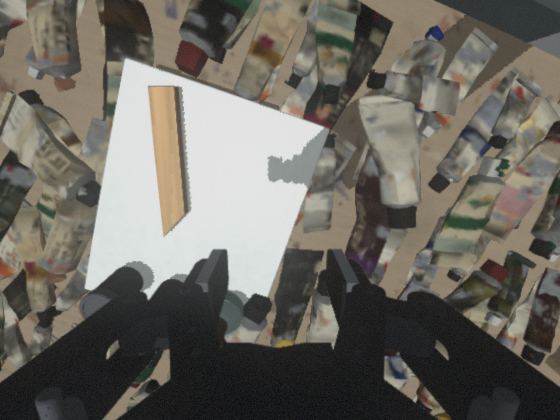

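{"method": "apply_moves", "body": {"deltas": [[0.4,[0.18,-0.3,0],0],[0.4,[0.18,-0.5,0],0],[0.4,[0.18,-0.6,0],0],[0.4,[0.18,-0.6,0.2],0],[0.4,[0.18,-0.6,0.4],0],[0.4,[0.18,-0.6,0.6],0],[0.4,[0.18,-0.6,0.75],0],[0.4,[0.18,-0.6,0.83],0],[0.4,[0.18,-0.6,0.89],0],[0.4,[0.18,-0.6,0.93],0],[0.4,[0.18,-0.6,0.93],0]]}}

```text
t: 19.35
eef_pos: [0.4949, -0.3975, 0.0591]
tool_rot: [0.0, -0.164, 0.986, 0.0]
contact_force: [0.4, 0.0, -0.7]
gripper_width: 0.601
grasp_force: 0.0
```

{"method": "apply_moves", "body": {"deltas": [[0.4,[0,0,0.015],0],[0.6,[0,0,0.015],0],[0.75,[0,0,0.015],0],[0.85,[0,0,0.015],0],[0.9,[0,0,0.015],0],[0.9,[0,0,0.015],0],[0.9,[0,0,0.015],0],[0.9,[0,0,0.015],0]], "squeeze": 40}}

```text
t: 20.15
eef_pos: [0.4952, -0.398, 0.0571]
tool_rot: [0.001, -0.164, 0.986, -0.0]
contact_force: [-1.9, 0.6, 6.4]
gripper_width: 0.299
grasp_force: 39.3
```

{"method": "apply_moves", "body": {"deltas": [[0.9,[0,0,-0.05],0],[0.9,[0,0,-0.2],0],[0.9,[0,0,-0.4],0],[0.9,[0,0,-0.65],0],[0.9,[0,0,-0.9],0],[0.9,[0,0,-1],0],[0.9,[0,0,-1],0]]}}

```text
t: 20.85
eef_pos: [0.4961, -0.3993, 0.2609]
tool_rot: [0.003, -0.164, 0.986, -0.003]
contact_force: [0.1, 0.0, -0.3]
gripper_width: 0.297
grasp_force: 39.4
```

```bash
python3 - <<'E'
from h import *
lk(['stretcher_bar'],['top','scene','wrist'])
o=bot.get_obs(); p=bot.read_camera('wrist'); T=wristT(p,o); w=p['color'][:,:,::-1].copy(); s=bot.read_camera('scene')['color'][100:260,220:440,::-1]
im=np.zeros((600,560,3),np.uint8); im[:420]=w; im[420:580,:220]=s; cv2.imwrite('pics/m7.png',im)
E
```

```text
top stretcher_bar [([0.514, -0.395, 0.288], 0.65)]
scene stretcher_bar [([0.497, -0.388, 0.274], 0.76)]
wrist stretcher_bar [([0.473, -0.403, 0.28], 0.79)]
```

View pics/m7.png

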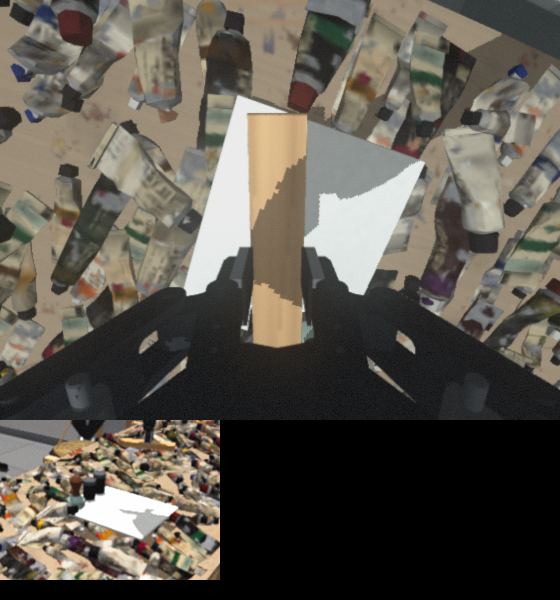

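The bar is held square in the grip near its middle, with its near end at row 113. Now carrying it over.

{"method": "apply_moves", "body": {"deltas": [[0.9,[-0.06,0.19,0],0],[0.9,[-0.13,0.38,0],0.01],[0.9,[-0.2,0.57,0],0.02],[0.9,[-0.26,0.76,0],0.035],[0.9,[-0.325,0.945,0],0.047],[0.9,[-0.325,0.945,0],0.047],[0.9,[-0.325,0.945,0],0.047]]}}

```text
t: 21.95
eef_pos: [0.4952, -0.1969, 0.2559]
tool_rot: [-0.0, -0.018, 1.0, 0.0]
contact_force: [1.0, -0.3, -0.3]
gripper_width: 0.298
grasp_force: 39.5
```

{"method": "apply_moves", "body": {"deltas": [[0.9,[-0.02,0.2,0],0],[0.9,[-0.04,0.4,0],0],[0.9,[-0.06,0.6,0],0],[0.9,[-0.08,0.8,0],0],[0.9,[-0.1,1,0],0],[0.9,[-0.1,1,0],0],[0.9,[-0.1,1,0],0]]}}

```text
t: 22.65
eef_pos: [0.5086, 0.002, 0.2559]
tool_rot: [-0.0, -0.017, 1.0, -0.0]
contact_force: [0.1, -0.6, -0.4]
gripper_width: 0.293
grasp_force: 39.5
```

{"method": "apply_moves", "body": {"deltas": [[0.9,[-0.02,0.2,0],0],[0.9,[-0.04,0.4,0],0],[0.9,[-0.06,0.6,0],0],[0.9,[-0.08,0.8,0],0],[0.9,[-0.1,1,0],0],[0.9,[-0.1,1,0],0],[0.9,[-0.1,1,0],0]]}}

```text
t: 23.35
eef_pos: [0.5223, 0.2018, 0.2557]
tool_rot: [-0.0, -0.016, 1.0, -0.001]
contact_force: [1.1, -1.5, -0.6]
gripper_width: 0.299
grasp_force: 39.5
```

{"method": "apply_moves", "body": {"deltas": [[0.9,[0,0.2,0],0],[0.9,[-0.01,0.4,0],0],[0.9,[-0.02,0.58,0],0],[0.9,[-0.02,0.65,0],0],[0.9,[-0.02,0.65,0],0],[0.9,[-0.02,0.65,0.2],0],[0.9,[-0.02,0.65,0.4],0],[0.9,[-0.02,0.65,0.6],0],[0.9,[-0.02,0.65,0.72],0],[0.9,[-0.02,0.65,0.79],0],[0.9,[-0.02,0.65,0.82],0],[0.9,[-0.02,0.65,0.82],0]]}}

```text
t: 24.55
eef_pos: [0.5218, 0.3321, 0.0924]
tool_rot: [0.0, -0.016, 1.0, -0.0]
contact_force: [0.2, -0.1, 0.2]
gripper_width: 0.298
grasp_force: 39.6
```

Lowering slowly until it touches.

{"method": "apply_moves", "body": {"deltas": [[0.9,[0,0,0.01],0],[0.9,[0,0,0.02],0],[0.9,[0,0,0.025],0],[0.9,[0,0,0.025],0]]}}

```text
t: 24.95
eef_pos: [0.5211, 0.3336, 0.0874]
tool_rot: [0.0, -0.017, 1.0, 0.0]
contact_force: [1.1, 0.7, -0.5]
gripper_width: 0.297
grasp_force: 39.6
```

{"method": "apply_moves", "body": {"deltas": [[0.9,[0,0,0.005],0],[0.9,[0,0,0.01],0],[0.9,[0,0,0.015],0],[0.9,[0,0,0.015],0]]}}

```text
t: 25.35
eef_pos: [0.5212, 0.3337, 0.086]
tool_rot: [0.0, -0.017, 1.0, 0.0]
contact_force: [-4.2, -2.6, 13.1]
gripper_width: 0.3
grasp_force: 42.6
```

{"method": "apply_moves", "body": {"deltas": [[0.9,[0,0,-0.005],0],[0.6,[0,0,-0.005],0],[0.55,[0,0,-0.005],0],[0.55,[0,0,-0.005],0],[0.55,[0,0,-0.1],0],[0.55,[0,0,-0.25],0],[0.55,[0,0,-0.45],0],[0.55,[0,0,-0.6],0],[0.55,[0,0,-0.6],0]]}}

```text
t: 26.25
eef_pos: [0.5236, 0.335, 0.2089]
tool_rot: [0.003, -0.017, 1.0, 0.003]
contact_force: [0.2, 0.6, 0.5]
gripper_width: 0.449
grasp_force: 0.0
```

```bash
cat >> h.py <<'E'
def bar(z=.112):
    o=bot.get_obs(); p=bot.read_camera('wrist'); T=wristT(p,o); c=p['color'][:,:,::-1]; print(o['t'],o['eef_pos'],o['tool_rot'])
    lk(['stretcher_bar'],['top','scene'])
    t=bot.read_camera('top'); return p,T,t
E
python3 - <<'E'
from h import *
p,T,t=bar()
# profile across the channel near the bar: print rows of top view as HSV sat/val at z .112 points
B=(.530,.337,.032)
for name,q,TT in (('top',t,np.array(t['pose'])),('wrist',p,T)):
  for X in (-100,-80,-65,-50,0,40,75):
    ys=np.arange(-46,48,4); w=world2pix(q,boxpts(B,np.c_[np.full(len(ys),X),ys,np.full(len(ys),112)]/1000),TT)
    print(name,X,[int(q['color'][int(v),int(u)].sum()//3) if 0<=int(v)<420 and 0<=int(u)<560 else -1 for u,v in np.round(w)])
E
```

```text
26.25 [0.5236122  0.3350282  0.20891664] [ 0.00333332 -0.01685078  0.99984922  0.00254575]
top stretcher_bar [([0.523, 0.326, 0.113], 0.63)]
scene stretcher_bar [([0.508, 0.334, 0.113], 0.59)]
top -100 [137, 124, 118, 119, 119, 118, 115, 117, 112, 72, 69, 68, 63, 67, 70, 71, 72, 68, 67, 67, 74, 67, 54, 49]
top -80 [137, 124, 118, 118, 120, 95, 82, 154, 165, 177, 166, 120, 96, 94, 72, 72, 71, 67, 70, 68, 69, 65, 50, 48]
top -65 [135, 124, 118, 120, 121, 114, 79, 154, 165, 175, 172, 168, 106, 97, 76, 73, 70, 66, 69, 68, 71, 69, 47, 45]
top -50 [112, 90, 92, 107, 91, 90, 78, 152, 163, 141, 133, 105, 93, 95, 75, 71, 72, 68, 68, 69, 69, 66, 49, 47]
top 0 [117, 118, 121, 129, 123, 116, 79, 158, 167, 168, 165, 163, 161, 159, 87, 71, 92, 168, 128, 168, 149, 149, 153, 152]
top 40 [120, 120, 122, 129, 125, 118, 76, 158, 166, 163, 163, 168, 162, 158, 127, 128, 126, 121, 122, 120, 95, 96, 59, 57]
top 75 [132, 129, 129, 130, 126, 120, 78, 157, 163, 147, 130, 119, 118, 119, 123, 129, 125, 121, 123, 121, 121, 111, 60, 51]
wrist -100 [133, 73, 92, 86, 145, 153, 151, 150, 148, 136, 145, 92, 92, 87, 86, 86, 90, 89, 88, 84, 87, 87, 94, 86]
wrist -80 [145, 76, 94, 88, 144, 157, 153, 146, 200, 215, 215, 214, 161, 113, 126, 87, 92, 93, 93, 88, 89, 86, 84, 90]
wrist -65 [123, 78, 92, 89, 151, 156, 152, 147, 201, 214, 215, 212, 206, 190, 123, 89, 91, 94, 89, 90, 90, 90, 88, 92]
wrist -50 [113, 78, 93, 87, 94, 97, 97, 93, 197, 212, 193, 184, 122, 113, 123, 88, 94, 92, 95, 91, 90, 88, 88, 89]
wrist 0 [160, 77, 93, 89, 143, 158, 161, 150, 203, 209, 204, 204, 200, 197, 204, 136, 151, 157, 157, 151, 150, 151, 146, 140]
wrist 40 [96, 78, 61, 94, 146, 162, 162, 148, 203, 203, 198, 203, 206, 199, 200, 148, 148, 158, 155, 150, 149, 55, 91, 99]
wrist 75 [50, 54, 65, 98, 146, 159, 160, 151, 196, 201, 144, 149, 154, 147, 146, 150, 149, 162, 155, 144, 149, 52, 48, 53]
```

```bash
python3 -c "
from h import *
o=bot.get_obs();print(o['q'],o['eef_pos'])"
```

```text
[-0.80203857  0.39013473  0.17362084  1.71144825 -0.07572451  1.04937626
  1.00153079] [0.52023315 0.33291784 0.20249102]
```

{"method": "apply_moves", "body": {"deltas": [[0.3,[0,0.1,0],0.025],[0.3,[0,0.16,0],0.05],[0.3,[0,0.16,0],0.073],[0.3,[0,0.16,0],0.096],[0.3,[0,0.16,0],0.12],[0.3,[0,0.16,0],0.143],[0.3,[0,0.16,0],0.166],[0.3,[0,0.16,0],0.19],[0.3,[0,0.16,0],0.213],[0.3,[0,0.16,0],0.236],[0.3,[0,0.16,0],0.25],[0.3,[0,0.16,0],0.25]]}}

```text
t: 27.75
eef_pos: [0.5194, 0.3652, 0.2029]
tool_rot: [0.0, 0.695, 0.719, -0.001]
contact_force: [-0.1, -0.1, -0.3]
gripper_width: 0.701
grasp_force: 0.0
```

```bash
python3 -c "
from h import *
o=bot.get_obs();print(o['q'],o['eef_pos'],o['tool_rot'])
from scipy.spatial.transform import Rotation as R
w,x,y,z=o['tool_rot'];print(np.round(R.from_quat([x,y,z,w]).as_matrix(),3))"
```

```text
[-1.08213887  0.45045821  0.50977452  1.68615941 -0.24369098  1.07063765
 -0.46330756] [0.51944236 0.36523603 0.20294741] [ 1.91028094e-04  6.95174846e-01  7.18839979e-01 -9.90476232e-04]
[[-0.033  0.999 -0.001]
 [ 0.999  0.033 -0.002]
 [-0.002 -0.001 -1.   ]]
```

{"method": "apply_moves", "body": {"deltas": [[0.3,[0,0,0.2],0],[0.3,[0,0,0.38],0],[0.3,[0,0,0.46],0],[0.3,[0,0,0.5],0],[0.3,[0,0,0.53],0],[0.3,[0,0,0.56],0],[0.3,[0,0,0.56],0]]}}

```text
t: 28.45
eef_pos: [0.5202, 0.3656, 0.0924]
tool_rot: [-0.0, 0.695, 0.719, 0.0]
contact_force: [0.5, -0.2, -0.3]
gripper_width: 0.699
grasp_force: 0.0
```

{"method": "apply_moves", "body": {"deltas": [[0.3,[0,0,0.015],0],[0.3,[0,0,0.025],0],[0.3,[-0.02,0,0.025],0],[0.3,[-0.04,0,0.025],0],[0.3,[-0.06,0,0.025],0],[0.3,[-0.08,0,0.025],0],[0.3,[-0.1,0,0.025],0],[0.3,[-0.12,0,0.025],0],[0.3,[-0.14,0,0.025],0],[0.3,[-0.15,0,0.025],0],[0.3,[-0.15,0,0.025],0]]}}

```text
t: 29.55
eef_pos: [0.5211, 0.335, 0.0871]
tool_rot: [0.0, 0.695, 0.719, -0.0]
contact_force: [0.5, -0.1, 0.9]
gripper_width: 0.703
grasp_force: 0.0
```

{"method": "apply_moves", "body": {"deltas": [[0.3,[-0.01,0,0],0],[0.3,[-0.02,0,0],0],[0.3,[-0.025,0,0],0],[0.3,[-0.03,0,0],0],[0.3,[-0.03,0,0],0]]}}

```text
t: 30.05
eef_pos: [0.5212, 0.3293, 0.0871]
tool_rot: [0.0, 0.695, 0.719, -0.0]
contact_force: [0.4, 0.1, -0.4]
gripper_width: 0.701
grasp_force: 0.0
```

{"method": "apply_moves", "body": {"deltas": [[0.3,[-0.005,0,0],0],[0.3,[-0.01,0,0],0],[0.3,[-0.015,0,0],0],[0.3,[-0.015,0,0],0]]}}

```text
t: 30.45
eef_pos: [0.5213, 0.3263, 0.0871]
tool_rot: [0.0, 0.695, 0.719, -0.0]
contact_force: [0.6, 0.1, -0.6]
gripper_width: 0.698
grasp_force: 0.0
```

```bash
cat >> h.py <<'E'
def prof(Xs=(-80,-65,-50,0,40,75),cams=('top','wrist'),B=(.530,.337,.032),z=112):
    for n in cams:
        o=bot.get_obs(); q=bot.read_camera(n); T=wristT(q,o) if n=='wrist' else np.array(q['pose'])
        for X in Xs:
            ys=np.arange(-54,30,3); w=np.round(world2pix(q,boxpts(B,np.c_[np.full(len(ys),X),ys,np.full(len(ys),z)]/1000),T)).astype(int)
            print(n,X,[int(q['color'][v,u].sum()//3) if 0<=v<420 and 0<=u<560 else -1 for u,v in w])
E
python3 -c "
from h import *
lk(['stretcher_bar'],['top','scene']); prof()"
```

```text
top stretcher_bar [([0.526, 0.321, 0.111], 0.72), ([0.337, 0.337, 0.023], 0.58)]
scene stretcher_bar [([0.509, 0.336, 0.111], 0.88), ([0.37, 0.365, 0.022], 0.41)]
top -80 [57, 60, 136, 128, 124, 121, 118, 122, 120, 115, 81, 69, 93, 102, 108, 109, 106, 103, 98, 97, 97, 76, 70, 68, 58, 50, 55, 56]
top -65 [56, 59, 137, 129, 124, 120, 117, 124, 121, 116, 91, 68, 93, 101, 108, 109, 74, 35, 21, 19, 19, 18, 22, 24, 27, 37, 34, 43]
top -50 [57, 56, 113, 110, 91, 73, 96, 125, 120, 114, 77, 68, 89, 70, 34, 30, 24, 27, 22, 23, 32, 25, 33, 31, 31, 51, 41, 36]
top 0 [58, 56, 117, 119, 119, 119, 122, 131, 125, 118, 91, 79, 97, 103, 104, 102, 101, 101, 95, 40, 23, 22, 18, 24, 26, 30, 40, 30]
top 40 [55, 59, 120, 122, 121, 121, 123, 132, 127, 119, 92, 78, 150, 110, 99, 93, 87, 60, 36, 33, 47, 48, 34, 34, 57, 96, 41, 37]
top 75 [56, 58, 133, 132, 132, 130, 130, 132, 128, 121, 93, 78, 158, 166, 160, 148, 132, 120, 120, 121, 122, 121, 128, 129, 126, 121, 120, 122]
wrist -80 [52, 48, 51, 45, 39, 42, 45, 47, 92, 89, 93, 157, 159, 125, 131, 140, 137, 136, 131, 122, 122, 127, 99, 91, 86, 91, 92, 96]
wrist -65 [50, 44, 44, 45, 43, 44, 41, 46, 47, 40, 48, 50, 118, 123, 133, 138, 136, 135, 131, 123, 120, 124, 100, 94, 85, 92, 93, 94]
wrist -50 [70, 73, 73, 54, 41, 42, 41, 43, 42, 41, 46, 46, 42, 48, 94, 108, 108, 115, 130, 123, 118, 125, 100, 94, 87, 90, 94, 96]
wrist 0 [74, 72, 76, 76, 78, 79, 73, 75, 94, 89, 144, 162, 164, 139, 130, 132, 128, 132, 125, 129, 123, 129, 97, 99, 91, 92, 98, 98]
wrist 40 [43, 44, 44, 39, 47, 47, 45, 49, 49, 48, 90, 63, 53, 60, 128, 129, 126, 133, 134, 133, 127, 125, 103, 104, 101, 157, 159, 169]
wrist 75 [53, 53, 52, 46, 49, 49, 48, 52, 53, 97, 161, 156, 168, 209, 209, 186, 162, 158, 155, 159, 162, 165, 157, 160, 158, 159, 159, 172]
```

The fingers rode over the bar; it hasn't moved. I'll back off, narrow the fingers so they reach lower, and push again.

{"method": "apply_moves", "body": {"deltas": [[0.3,[0,0,-0.1],0],[0.5,[0.1,0,-0.15],0],[0.7,[0.2,0,-0.15],0],[0.7,[0.2,0,-0.15],0],[0.7,[0.2,0,-0.1],0],[0.7,[0.2,0,-0.05],0],[0.7,[0.2,0,0],0],[0.7,[0.2,0,0.02],0],[0.7,[0.2,0,0.03],0],[0.7,[0.2,0,0.03],0]]}}

```text
t: 31.75
eef_pos: [0.52, 0.3661, 0.0808]
tool_rot: [0.0, 0.695, 0.719, -0.0]
contact_force: [-0.4, 0.1, -0.1]
gripper_width: 0.3
grasp_force: 0.0
```

{"method": "apply_moves", "body": {"deltas": [[0.7,[-0.02,0,0],0],[0.7,[-0.04,0,0],0],[0.7,[-0.06,0,0],0],[0.7,[-0.08,0,0],0],[0.7,[-0.1,0,0],0],[0.7,[-0.12,0,0],0],[0.7,[-0.14,0,0],0],[0.7,[-0.155,0,0],0],[0.7,[-0.165,0,0],0],[0.7,[-0.165,0,0],0]]}}

```text
t: 32.75
eef_pos: [0.521, 0.334, 0.0812]
tool_rot: [-0.0, 0.695, 0.719, 0.0]
contact_force: [1.0, 1.9, -0.4]
gripper_width: 0.301
grasp_force: 0.9
```

```bash
python3 -c "
from h import *
lk(['stretcher_bar'],['top','scene']); prof()"
```

```text
top stretcher_bar [([0.522, 0.314, 0.113], 0.64)]
scene stretcher_bar [([0.476, 0.308, 0.108], 0.58)]
top -80 [58, 59, 137, 129, 125, 120, 120, 171, 174, 170, 162, 159, 155, 93, 69, 73, 73, 69, 65, 66, 70, 71, 71, 72, 72, 66, 69, 69]
top -65 [59, 57, 136, 129, 125, 121, 121, 170, 173, 170, 164, 161, 156, 95, 72, 74, 71, 67, 66, 64, 65, 56, 33, 17, 23, 28, 27, 31]
top -50 [56, 57, 112, 108, 90, 76, 101, 169, 173, 169, 163, 157, 154, 88, 71, 73, 69, 59, 30, 21, 19, 22, 27, 29, 25, 27, 33, 33]
top 0 [58, 55, 116, 119, 117, 119, 124, 163, 167, 165, 165, 164, 156, 89, 72, 67, 65, 58, 63, 63, 65, 25, 23, 24, 20, 19, 22, 30]
top 40 [54, 59, 120, 123, 122, 121, 125, 162, 166, 169, 168, 162, 158, 128, 123, 122, 112, 102, 73, 35, 25, 22, 22, 26, 23, 25, 36, 33]
top 75 [55, 56, 132, 130, 132, 130, 129, 138, 128, 123, 125, 121, 118, 118, 122, 124, 125, 120, 119, 119, 121, 122, 131, 130, 127, 122, 120, 123]
wrist -80 [44, 44, 68, 75, 67, 45, 50, 49, 48, 50, 51, 54, 204, 209, 99, 95, 123, 138, 96, 95, 98, 95, 95, 92, 86, 90, 96, 95]
wrist -65 [44, 51, 48, 51, 50, 49, 50, 54, 46, 43, 48, 46, 47, 49, 97, 91, 96, 87, 103, 95, 94, 95, 93, 92, 89, 91, 95, 95]
wrist -50 [41, 43, 39, 42, 45, 45, 44, 46, 48, 46, 48, 48, 49, 201, 98, 92, 97, 90, 99, 95, 92, 97, 95, 88, 89, 87, 92, 97]
wrist 0 [53, 52, 74, 80, 111, 132, 214, 212, 212, 210, 207, 210, 206, 212, 99, 99, 98, 91, 98, 96, 98, 73, 93, 82, 88, 92, 97, 98]
wrist 40 [47, 73, 71, 74, 55, 50, 49, 53, 47, 43, 48, 51, 50, 53, 97, 97, 99, 97, 154, 160, 160, 163, 161, 153, 153, 159, 158, 170]
wrist 75 [40, 44, 41, 44, 46, 49, 45, 52, 55, 98, 157, 160, 163, 174, 168, 161, 165, 162, 158, 154, 164, 168, 162, 159, 160, 163, 163, 173]
```

{"method": "apply_moves", "body": {"deltas": [[0.7,[-0.005,0,0],0],[0.7,[-0.01,0,0],0],[0.7,[-0.015,0,0],0],[0.7,[-0.015,0,0],0]]}}

```text
t: 33.45
eef_pos: [0.5211, 0.3339, 0.0816]
tool_rot: [-0.001, 0.694, 0.72, 0.002]
contact_force: [-0.0, 8.4, -0.8]
gripper_width: 0.297
grasp_force: 4.3
```

{"method": "apply_moves", "body": {"deltas": [[0.7,[-0.01,0,0],0],[0.7,[-0.015,0,0],0],[0.7,[-0.015,0,0],0]]}}

```text
t: 33.75
eef_pos: [0.5211, 0.3339, 0.0821]
tool_rot: [-0.002, 0.694, 0.72, 0.004]
contact_force: [-0.6, 14.2, -1.1]
gripper_width: 0.302
grasp_force: 7.1
```

{"method": "apply_moves", "body": {"deltas": [[0.7,[0.02,0,0],0],[0.7,[0.06,0,0],0],[0.7,[0.1,0,0],0],[0.7,[0.1,0,-0.2],0],[0.7,[0.1,0,-0.4],0],[0.7,[0.1,0,-0.6],0],[0.7,[0.1,0,-0.6],0]]}}

```text
t: 34.45
eef_pos: [0.5239, 0.3485, 0.2068]
tool_rot: [0.001, 0.695, 0.719, 0.004]
contact_force: [0.2, 0.3, 0.6]
gripper_width: 0.3
grasp_force: 0.0
```

```bash
python3 -c "
from h import *
lk(['stretcher_bar','eraser','offcut_block','offcut_wedge','offcut_skew'],['top','scene']); prof(Xs=(-110,-100,-95,-90,-85,-80,0,40,50,70,80,85),cams=('top','wrist'))"
```

```text
top stretcher_bar [([0.52, 0.308, 0.112], 0.87)]
top eraser [([0.707, 0.233, 0.011], 0.68)]
top offcut_block [([0.366, 0.371, 0.02], 0.43)]
top offcut_wedge [([0.391, 0.313, 0.034], 0.5)]
top offcut_skew [([0.392, 0.365, 0.037], 0.6)]
scene stretcher_bar [([0.513, 0.31, 0.11], 0.96), ([0.385, 0.365, 0.034], 0.72)]
scene eraser []
scene offcut_block [([0.369, 0.368, 0.025], 0.61)]
scene offcut_wedge [([0.381, 0.319, 0.03], 0.68)]
scene offcut_skew [([0.382, 0.322, 0.028], 0.54), ([0.385, 0.367, 0.035], 0.52)]
top -110 [57, 56, 138, 130, 124, 120, 117, 120, 119, 121, 119, 110, 116, 118, 119, 121, 120, 116, 111, 104, 68, 70, 69, 70, 70, 66, 67, 67]
top -100 [57, 57, 136, 130, 124, 121, 116, 119, 119, 121, 118, 109, 117, 117, 119, 122, 121, 118, 111, 109, 76, 72, 72, 70, 71, 68, 65, 69]
top -95 [57, 57, 136, 129, 124, 121, 118, 119, 119, 120, 118, 110, 116, 119, 119, 121, 120, 116, 112, 110, 102, 76, 70, 70, 70, 66, 69, 68]
top -90 [59, 59, 137, 130, 123, 119, 116, 121, 120, 120, 119, 111, 116, 118, 120, 122, 120, 116, 113, 110, 113, 83, 72, 72, 73, 67, 68, 66]
top -85 [59, 57, 136, 128,
[... 2125 characters left out ...]
, 64, 50, 57, 56, 152, 205, 201, 202, 206, 207, 205, 200, 203, 91, 96, 95, 146, 155, 153, 156, 154, 150, 144, 150, 149, 151, 161]
wrist 50 [76, 75, 77, 75, 81, 124, 204, 203, 200, 205, 208, 207, 199, 202, 93, 94, 148, 147, 155, 149, 153, 154, 147, 147, 152, 149, 154, 162]
wrist 70 [77, 81, 80, 76, 79, 123, 203, 198, 192, 106, 150, 165, 163, 156, 153, 156, 153, 150, 147, 152, 160, 158, 151, 147, 153, 153, 154, 164]
wrist 80 [76, 76, 76, 77, 79, 105, 71, 99, 97, 153, 151, 160, 165, 157, 155, 156, 151, 151, 147, 156, 159, 155, 151, 150, 153, 154, 157, 166]
wrist 85 [76, 78, 76, 70, 70, 72, 77, 97, 98, 153, 153, 154, 164, 157, 154, 156, 154, 152, 146, 155, 160, 157, 150, 149, 151, 153, 157, 166]
```

```bash
python3 -c "
from h import *
print(bot.hand_in())"
```

```text
the job is handed in; nothing more can be done
None
```

The job is handed in at about 35 s of robot time: all three offcuts are in the scrap box, and the stretcher bar lies in the channel against the taller fence, inside both ends. I confirmed the final bar position from camera readings and the push force, not by looking at a picture. The hand-in returned no verdict.

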